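# Load and lock the bench leak tester

### The arm

A 6-joint arm with a two-finger parallel gripper is mounted at the origin on the work surface. World frame = base frame: x ahead of the robot, y to its left, z up, the work surface at z = 0. Lengths are in mm, angles in rad, forces in N, time in s.
With the tool pointing down it reaches from about 350 to 775 mm from the base axis. Payload 7.3 kg.
Tool frame: the origin (TCP) lies between the finger pads; the fingertips stand bot.tips_ahead ahead of it and the grasp point (between the pads) lies 6 mm ahead of it (bot.tips_ahead is the distance from the TCP to the fingertips, in mm); z points along the fingers, y is the line along which they close (so a half turn about z gives the same grasp; the last joint's range is limited). The gripper opens to 92 mm and grips with 3 to 60 N. Pads are 19 mm wide; open, the fingers measure 130 mm over their backs; the gripper's body (75 mm by 190 mm) begins 47 mm behind the grasp point.
Start: joints at [0.97, 0.342, 1.524, -0, 1.275, -0.146], TCP at [230.611, 471.658, 251.741] pointing down, gripper open.
Joint ranges: [-2.53, 2.53], [-0.77, 2.02], [0.04, 2.7], [-1, 4.14], [0.28, 2.66], [-3.11, 3.11]. Speed limits (rad/s): [2.57, 2.57, 3.14, 3.14, 3.14, 3.14].

### API

Orientations are given as [roll, pitch, yaw] about the fixed x, y, z axes, in that order (R = Rz(yaw) Ry(pitch) Rx(roll)).
In Python, from plant import bot gives the robot as it stands. The module is installed in compiled form; this text tells all that it offers.
- The arm moves only by the tool step_arm, never from a script. Its argument "targets" is one flat list of numbers, 7 for each row, row after row: the opening, from 0 (shut) to 1 (fully open), then the shift along the tool's x, y, z each as a share of 100 mm, from -1 to 1, then the turn, a rotation vector about the tool's x, y, z each as a share of pi/4 rad, from -1 to 1. A call has 1 to 20 rows; each row is the pose to reach, as a shift and turn from the pose commanded when the call began, along the tool's axes at that moment; what a row does not reach only later rows make up. A row lasts 1/8 s, in which the tool goes at most 62.5 mm and 10.7 degrees, less where a joint would pass 70% of its speed; a pose out of reach is approached as far as the arm can. A call with a number of a shift or a turn outside -1 to 1 is refused whole. A call with a gripper value outside its range is refused whole. The fingers move at their own pace and stop on an object; the grip force is fixed at half the most. Time passes only in rows, so rows that repeat a pose let the fingers close. It gives the time, the measured TCP pose, the force, the opening and the grip force at its end, in the units of the state.
- bot.get_obs(): the state, without advancing time (a new reading comes with each control period).
- bot.capture(name): name is "scene" or "top" or "wrist"; returns (picture, depth): 384x512x3 uint8, blue, green, red; 384x512 float32, mm along the optical axis (not along the pixel's ray), 0 where there is no reading.
- bot.camera_info(name): a dict with "fx", "fy", "cx", "cy" (pixels), "camera_from_world" (4x4, takes a point from world to camera coordinates); the wrist camera has in their place "hand_eye" (4x4, takes a point from camera to tool coordinates, whose origin is the TCP and whose axes are the flange's). Camera axes: x right, y down, z forward; pixel columns grow to the right and rows downward; lengths in mm; the calibration is good to about 2 mm. A picture is of the moment at which its call begins: read the wrist's pose just before it. camera_info takes no time and is no camera call.
- bot.close_job(): hands the job in; it is judged then, once.
The state is a dict: "time": time; "joint_positions": joint angles; "dq": joint speeds; "tau": joint torques, N m; "tool_pos": TCP position; "tcp_rot": TCP orientation; "contact_force": force on the tool from outside, world axes, zero at the start; "moment": the same for the moment, N m; "grip_width": finger opening in mm; "finger_force": force on a finger pad.
Only numpy, scipy, OpenCV 4.12 (cv2) and the standard library are available. Lean on these libraries where they do the work, as an engineer would, in place of code of your own. Each camera call takes 0.05 s, during which the arm holds its last target. There are 200 camera calls.

### The job

Make the leak tester on the bench ready for a test: first set the flanged sleeve down gently, upright on its flange, centred on the round rest inside the open chamber and let go of it; then slide the safety stop fully outward so that the lid can come down. After that lower the lid gently, without letting it slam, until it is fully shut, and finally slide the locking bolt fully in over the shut lid. Leave the collar, the cap and the spanner where they are.

Things in the scene. Friction and masses are not known exactly. Their poses are not given: they have to be found in the camera images.
- tester: The leak tester, fixed: blue housing 180 (x) by 430 (y) by 85 mm high. Origin: centre of its underside, on the bench. Its x points away from the robot to the hinge side, y to its left deck, z up; it may be yawed. In the middle an open chamber, 150 by 144 mm inside, floor at 12 mm, rim at 85 mm above the bench; flat decks 85 mm high left (y 100 to 215 mm) and right (y -100 to -215 mm).
- rest (a point): Centre of the top face of the round rubber rest on the chamber floor: a disc of 80 mm diameter whose top is 16 mm above the bench, 25 mm nearer the robot than the chamber's centre. Axes as the tester's. The sleeve is to stand on it with its whole flange on the disc.
- sleeve: The flanged sleeve to be tested, loose: plain aluminium, 62 mm tall, about 0.3 kg, a round barrel of 34 mm diameter above a flange foot of 54 mm diameter and 8 mm thickness; the tallest of the loose round parts. Origin: centre of its underside; z up along its axis.
- lid (a joint): Angle of the lid about its hinge on the far rim, rad: 0 fully shut (lying on the rim), 1.57 upright, 1.7 the end of its travel. It starts near upright. Its hinge is a little stiff (about 0.2 N m): above about 1.25 rad the lid stays where it is left, below that the 0.5 kg lid falls shut and slams unless it is held.
- lid_hinge (a point): Point on the lid's hinge line, mid far rim, 85 mm above the bench, 90 mm beyond the tester's centre. Axes of the lid: equal the tester's when shut; y is the hinge line, -x runs from hinge to pull bar. The lid plate is 180 mm deep from the hinge, 200 mm wide, 10 mm thick (z 0 to 10 mm in these axes).
- lid_bar (a point): Middle of the lid's pull bar: round steel, 12 mm diameter, parallel to the hinge line, 220 mm from it (and 5 mm above it when shut), on two lugs 40 mm in front of the lid's free edge; 100 mm is free between the lugs. It can turn between finger pads as the lid swings. Lid upright: topmost, about 305 mm above the bench; shut: 90 mm, in front of the housing. Axes of the lid.
- stop (a joint): Travel of the safety stop, m: 0 inward, with its post under the lid's path so that the lid cannot come below about 0.8 rad; 0.045 fully outward, lid free. It slides along the tester's +y (to the left, away from the chamber) and stays where it is left; friction about 2 N.
- stop_grip (a point): Grip of the safety stop on the left deck: an upright plate 14 mm thick (tester y), 32 mm wide (x), top 146 mm above the bench; this point: its middle, 133 mm above the bench. The steel stop is a flat bar low on the deck (top 96 mm) with this plate near its outer end and, 72 mm from it towards the chamber, a post 28 by 25 mm reaching 168 mm above the bench. Axes as the tester's.
- bolt (a joint): Travel of the locking bolt, m: 0 drawn back, 0.036 fully in, with its end over the right edge of the shut lid. It slides along the tester's +y (from the right deck towards the chamber), stays where it is left; friction about 2 N. Pushed in before the lid is shut, it keeps the lid from shutting.
- bolt_grip (a point): Grip of the locking bolt on the right deck: a round upright steel knob, 18 mm diameter, standing 42 mm above the flat bolt bar (bar top 108 mm, knob top 151 mm above the bench); this point is on its axis 137 mm above the bench. Axes as the tester's.
- collar: Bystander: loose plain aluminium ring, 60 mm outside, 44 mm inside diameter, 26 mm high. Origin: centre of its underside. Leave it in place.
- cap: Bystander: loose plain aluminium disc, 64 mm diameter, 16 mm high. Origin: centre of its underside. Leave it in place.
- spanner: Bystander: open-ended steel spanner 150 mm long lying flat on the bench between robot and tester. Leave it in place.
Things that resemble listed ones, but are neither listed nor needed, are in the scene too. What is shaped like the sleeve but green or purple is not meant.

How it is judged:
By the outcome, as a careful person would: the job done as asked, in the order asked, and still so for the second after the job is handed in, with the robot touching nothing.
It also fails if it takes over 72 s, if anything falls off the work surface, if the arm or the gripper's body presses on something with over 40 N, if the wrist force passes 120 N, or if a joint passes its speed limit or range.

## Working session

There is one attempt and no reset: what is moved stays moved. The work goes in short steps, Python scripts to look and compute and a tool call to move; the robot and the scene stay as the last step left them, time stands still between calls to the robot, and variables do not carry over. Pictures are saved under pics/ and viewed, at most 10 in all, crops included, and the job is handed in when it is done.

Besides the shell and the picture viewer there is one more tool, called after "Emit:" by a JSON object that holds its "method" and its "body". step_arm: Moves the arm, as the interface text tells. Shift numbers are shares of 100 mm and turn numbers shares of pi/4 rad, none past 1 either way. Its arguments: {"type":"object","properties":{"targets":{"type":"array"}},"required":["targets"]}

```bash
mkdir -p pics; python3 - <<'E'
from plant import bot
import cv2,numpy as np
o=bot.get_obs();print(o['time'],o['tool_pos'],o['tcp_rot'],o['grip_width'],bot.tips_ahead)
for n in("scene","top"):
    p,d=bot.capture(n);cv2.imwrite(f"pics/{n}.png",p);np.savez(f"{n}.npz",p=p,d=d)
    print(bot.camera_info(n))
print(bot.camera_info("wrist"))
E
```

```text
0.0 [230.40320978 471.32017253 251.04668659] [-3.14004033e+00 -2.37280510e-04  2.68675052e+00] 91.61878571104857 25.0
{'fx': 347.11120166788237, 'fy': 347.11120166788237, 'cx': 254.3003834700894, 'cy': 196.13350423857628, 'camera_from_world': array([[ 6.27280048e-01,  7.78575143e-01,  1.84522911e-02,
        -2.39301467e+02],
       [ 6.43497590e-01, -5.04814397e-01, -5.75389674e-01,
        -3.44132043e+02],
       [-4.38669115e-01,  3.72804467e-01, -8.17671228e-01,
         1.32529123e+03],
       [ 0.00000000e+00,  0.00000000e+00,  0.00000000e+00,
         1.00000000e+00]])}
{'fx': 467.12336900556056, 'fy': 467.12336900556056, 'cx': 259.7310534106988, 'cy': 192.2156770502405, 'camera_from_world': array([[ 2.62364608e-02, -9.99184425e-01,  3.06941886e-02,
        -1.39642537e+02],
       [-9.86204444e-01, -3.08913160e-02, -1.62623865e-01,
         5.03161971e+02],
       [ 1.63439417e-01, -2.60040705e-02, -9.86210599e-01,
         1.31796748e+03],
       [ 0.00000000e+00,  0.00000000e+00,  0.00000000e+00,
         1.00000000e+00]])}
{'fx': 273.9932044544102, 'fy': 273.9932044544102, 'cx': 251.78680081113563, 'cy': 195.19319244151893, 'hand_eye': array([[ 4.30950700e-04, -9.50638436e-01, -3.10300465e-01,
         8.33126372e+01],
       [ 9.99999892e-01,  3.54888397e-04,  3.01578998e-04,
        -1.75278112e+00],
       [-1.76570552e-04, -3.10300561e-01,  9.50638486e-01,
        -1.34154503e+02],
       [ 0.00000000e+00,  0.00000000e+00,  0.00000000e+00,
         1.00000000e+00]])}
```

View pics/scene.png

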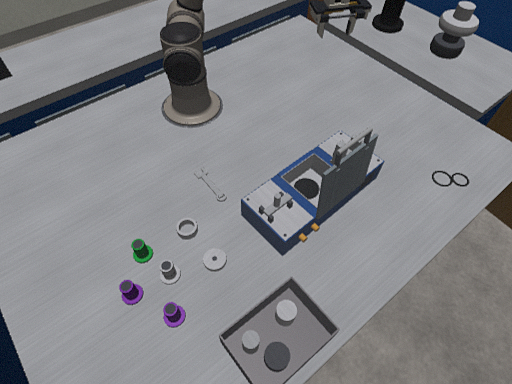

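View pics/top.png

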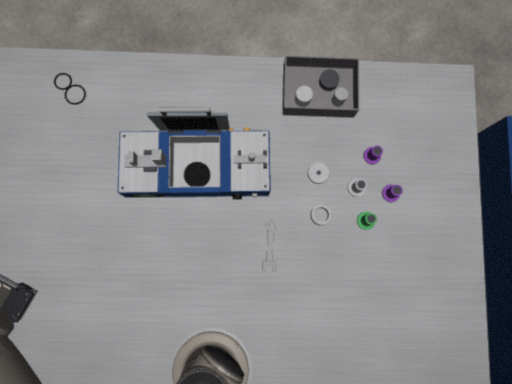

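The scene view shows the aluminium sleeve at about (170,271) and the tester at (310,190). In the top view the sleeve's flange is at about (356,187), the dark rest at (197,174), the stop at (145,158) and the bolt knob at (251,157).

```bash
cat > h.py <<'E'
import numpy as np,cv2
from scipy.spatial.transform import Rotation as Ro
def ray(ci,uv,T=None):
    T=np.linalg.inv(ci['camera_from_world']) if T is None else T
    d=np.array([(uv[0]-ci['cx'])/ci['fx'],(uv[1]-ci['cy'])/ci['fy'],1.]);return T[:3,3],T[:3,:3]@d
def onz(ci,uv,z,T=None):
    o,d=ray(ci,uv,T);return o+d*(z-o[2])/d[2]
def wristT(bot,o):
    T=np.eye(4);T[:3,:3]=Ro.from_euler('xyz',o['tcp_rot']).as_matrix();T[:3,3]=o['tool_pos']
    return T@bot.camera_info('wrist')['hand_eye']
E
python3 - <<'E'
from plant import bot
from h import *
ci=bot.camera_info('top');f=np.load('top.npz');p,d=f['p'],f['d']
hsv=cv2.cvtColor(p,cv2.COLOR_BGR2HSV)
m=cv2.inRange(hsv,(100,120,40),(130,255,255));m[:, :100]=0;m[:,290:]=0;m[:125]=0;m[210:]=0
# points on plane 85 by depth
T=np.linalg.inv(ci['camera_from_world'])
v,u=np.mgrid[:384,:512];P=np.stack([(u-ci['cx'])/ci['fx']*d,(v-ci['cy'])/ci['fy']*d,d],-1)@T[:3,:3].T+T[:3,3]
sel=(abs(P[...,2]-85)<6)&(u>100)&(u<290)&(v>110)&(v<210)
print('decks',cv2.minAreaRect(P[sel][:,:2].astype(np.float32)),np.median(P[sel][:,2]))
# dark rest
g=p.max(2);k=(g<45)&(u>175)&(u<220)&(v>150)&(v<192)
c=max(cv2.findContours(k.astype(np.uint8),0,1)[0],key=cv2.contourArea);e=cv2.fitEllipse(c);print('rest px',e,onz(ci,e[0],16))
# sleeve
s=(u>340)&(u<370)&(v>172)&(v<200)
print('sleeve top',P[s&(P[...,2]>50)&(P[...,2]<70)].mean(0),(s&(P[...,2]>50)).sum())
print('post',*[ (P[q].min(0).round(),P[q].max(0).round(),q.sum()) for q in [(u>118)&(u<165)&(v>130)&(v<190)&(P[...,2]>120)]])
print('knob',*[ (P[q].mean(0).round(1),q.sum()) for q in [(u>232)&(u<270)&(v>130)&(v<190)&(P[...,2]>135)]])
q=(u>118)&(u<165)&(v>140)&(v<190)&(P[...,2]>135)&(P[...,2]<150);print('plate',P[q].mean(0),q.sum())
q=(u>140)&(u<235)&(v>95)&(v<125)&(P[...,2]>285);print('bar',P[q].min(0),P[q].max(0),P[q].mean(0))
big=cv2.resize(np.hstack([p[95:215,105:285]]),None,fx=4.4,fy=4.4,interpolation=2);cv2.imwrite('pics/t2.png',big)
E
```

```text
decks ((584.4932861328125, 65.80508422851562), (182.27719116210938, 430.47369384765625), 2.4646968841552734) 85.24504416197703
rest px ((196.62477111816406, 173.95079040527344), (22.05362892150879, 24.026071548461914), 96.4947509765625) [560.76398207  63.69066382  16.        ]
sleeve top [ 535.78783045 -415.82581822   61.48183901] 115
post (array([284., -90., 121.]), array([ 593.,  237., 1386.]), np.int64(267))
knob (array([534.6, -95. , 371.1]), np.int64(50))
plate [574.48044275 209.22700245 143.87402372] 99
bar [284.47646146 -89.71279291 286.29276844] [ 667.56694687  128.39299011 1385.90585314] [639.94067726  60.15229485 360.03560655]
```

View pics/t2.png

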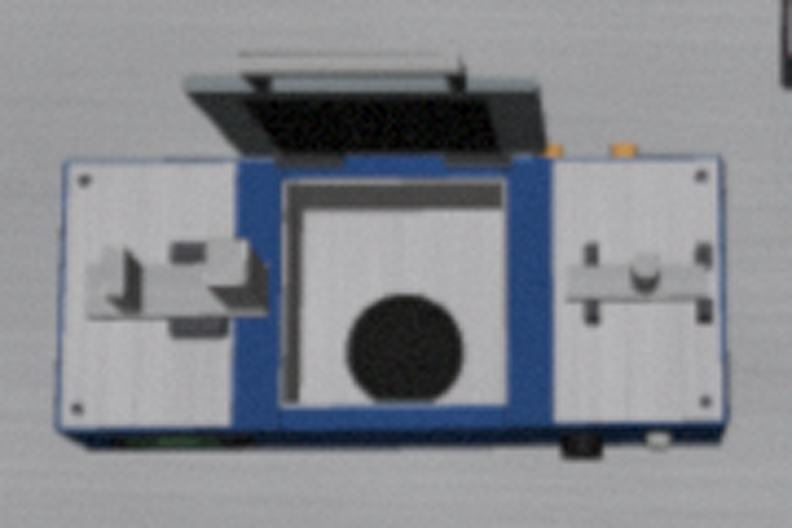

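The crop shows the stop plate at about (125,280), its post at (235,275), the knob at (645,270), the rest at (405,348) and the lid bar from (240,55) to (462,60). I have enough to start, so I'm moving towards the sleeve at safe height.

Emit:
{"method": "step_arm", "body": {"targets": [0.7,-0.5,-0.5,0,0,0,0,0.7,-1,-1,0,0,0,0,0.7,-1,-1,0,0,0,0]}}

```text
time: 0.48
tool_pos: [276.8, 335.4, 251.5]
tcp_rot: [-3.14, -0.0, 2.684]
contact_force: [0.8, 1.5, -0.3]
grip_width: 67.1
finger_force: 0.0
```

Emit:
{"method": "step_arm", "body": {"targets": [0.7,-0.5,-0.5,0,0,0,0,0.7,-1,-1,0,0,0,0,0.7,-1,-1,0,0,0,0]}}

```text
time: 0.85
tool_pos: [323.2, 202.1, 251.8]
tcp_rot: [3.141, 0.0, 2.683]
contact_force: [0.0, 0.2, 0.1]
grip_width: 64.0
finger_force: 0.0
```

Emit:
{"method": "step_arm", "body": {"targets": [0.7,-0.5,-0.5,0,0,0,0,0.7,-1,-1,0,0,0,0,0.7,-1,-1,0,0,0,0]}}

```text
time: 1.23
tool_pos: [369.5, 67.9, 251.8]
tcp_rot: [3.141, 0.001, 2.683]
contact_force: [0.2, 0.9, -0.8]
grip_width: 64.1
finger_force: 0.0
```

Emit:
{"method": "step_arm", "body": {"targets": [0.7,-0.5,-0.5,0,0,0,0,0.7,-1,-1,0,0,0,0,0.7,-1,-1,0,0,0,0]}}

```text
time: 1.6
tool_pos: [415.4, -66.0, 251.5]
tcp_rot: [3.142, 0.0, 2.683]
contact_force: [-0.3, 1.2, -0.2]
grip_width: 64.4
finger_force: 0.0
```

Emit:
{"method": "step_arm", "body": {"targets": [0.7,-0.5,-0.5,0,0,0,0,0.7,-1,-1,0,0,0,0,0.7,-1,-1,0,0,0,0]}}

```text
time: 1.98
tool_pos: [461.1, -199.0, 251.1]
tcp_rot: [3.141, -0.0, 2.685]
contact_force: [0.3, 1.0, -0.8]
grip_width: 64.4
finger_force: 0.0
```

Emit:
{"method": "step_arm", "body": {"targets": [0.7,-0.4,-0.4,0,0,0,0.23,0.7,-0.8,-0.8,0,0,0,0.46,0.7,-1,-1,0,0,0,0.7,0.7,-1,-1,0,0,0,0.7]}}

```text
time: 2.48
tool_pos: [506.6, -330.7, 250.7]
tcp_rot: [3.141, -0.002, 2.136]
contact_force: [0.3, 0.6, -0.6]
grip_width: 64.3
finger_force: 0.0
```

Emit:
{"method": "step_arm", "body": {"targets": [0.7,-0.4,-0.1,0,0,0,0.23,0.7,-0.86,-0.2,0,0,0,0.46,0.7,-0.86,-0.2,0,0,0,0.666,0.7,-0.86,-0.2,0,0,0,0.666,0.7,-0.86,-0.2,0,0,0,0.666]}}

```text
time: 3.1
tool_pos: [535.7, -412.5, 252.1]
tcp_rot: [3.141, -0.0, 1.62]
contact_force: [-0.6, 0.1, -0.2]
grip_width: 64.1
finger_force: 0.0
```

```bash
python3 - <<'E'
from plant import bot
from h import *
o=bot.get_obs();T=wristT(bot,o);p,d=bot.capture('wrist');np.savez('w1.npz',p=p,d=d,T=T)
ci=bot.camera_info('wrist');print(o['tool_pos'],o['tcp_rot'],o['joint_positions'])
v,u=np.mgrid[:384,:512];P=np.stack([(u-ci['cx'])/ci['fx']*d,(v-ci['cy'])/ci['fy']*d,d],-1)@T[:3,:3].T+T[:3,3]
near=np.hypot(P[...,0]-536,P[...,1]+416)<45
for lo,hi in((57,67),(4,13)):
    k=near&(P[...,2]>lo)&(P[...,2]<hi);q=P[k];c=cv2.minEnclosingCircle(q[:,:2].astype(np.float32));print(lo,c,q.mean(0),len(q))
cv2.imwrite('pics/w1.png',p)
E
```

```text
[ 535.66658351 -412.47005851  252.14488596] [ 3.14148571e+00 -4.57111032e-04  1.61983223e+00] [-7.69605022e-01  6.32294424e-01  1.04345799e+00  3.92547672e-04
  1.46610098e+00 -8.18681970e-01]
57 ((536.3377075195312, -419.31695556640625), 16.93882179260254) [ 536.26325208 -418.35434175   63.45300365] 593
4 ((542.331787109375, -412.09149169921875), 36.4780387878418) [ 535.94436739 -409.16527053    9.25016679] 475
```

View pics/w1.png

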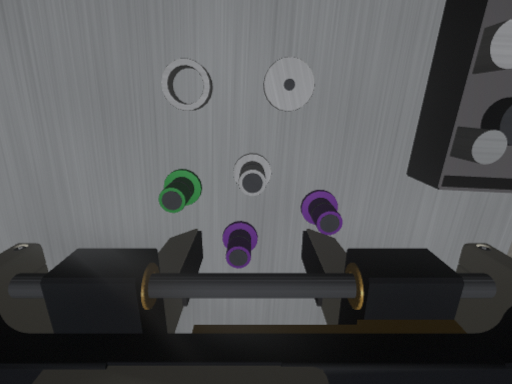

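The wrist picture shows the plain sleeve at about (252,178), a purple decoy at (240,250), a green one at (178,195), and the collar and cap above. Nothing lies in the way of the fingers, so I'm going down to the sleeve.

Emit:
{"method": "step_arm", "body": {"targets": [0.7,-0.06,0,0.5,0,0,0,0.7,-0.06,0,1,0,0,0,0.7,-0.06,0,1,0,0,0,0.7,-0.06,0,1,0,0,0]}}

```text
time: 3.65
tool_pos: [536.5, -420.6, 154.2]
tcp_rot: [3.139, 0.002, 1.615]
contact_force: [0.2, 0.5, 0.1]
grip_width: 64.2
finger_force: 0.0
```

```bash
python3 - <<'E'
from plant import bot
from h import *
o=bot.get_obs();T=wristT(bot,o);p,d=bot.capture('wrist')
ci=bot.camera_info('wrist');print(o['tool_pos'],o['tcp_rot'])
v,u=np.mgrid[:384,:512];P=np.stack([(u-ci['cx'])/ci['fx']*d,(v-ci['cy'])/ci['fy']*d,d],-1)@T[:3,:3].T+T[:3,3]
near=np.hypot(P[...,0]-536,P[...,1]+418)<35
k=near&(P[...,2]>57)&(P[...,2]<67);q=P[k];print(cv2.minEnclosingCircle(q[:,:2].astype(np.float32)),q.mean(0),len(q))
E
```

```text
[ 536.45690698 -420.58329414  154.17910579] [3.13931567e+00 2.26023065e-03 1.61532285e+00]
((536.2105712890625, -419.10772705078125), 16.93878746032715) [ 536.24787484 -418.07249344   63.37426321] 1138
```

Emit:
{"method": "step_arm", "body": {"targets": [0.7,0.01,0,0.5,0,0,0,0.7,0.01,0,1,0,0,0,0.7,0.01,0,1,0,0,0,0.7,0.01,0,1,0,0,0,0,0.01,0,1,0,0,0,0,0.01,0,1,0,0,0,0,0.01,0,1,0,0,0,0,0.01,0,1,0,0,0,0,0.01,0,1,0,0,0]}}

```text
time: 4.82
tool_pos: [535.7, -419.3, 52.2]
tcp_rot: [3.141, 0.0, 1.614]
contact_force: [0.6, 0.7, 4.4]
grip_width: 32.7
finger_force: 30.0
```

Emit:
{"method": "step_arm", "body": {"targets": [0,0,0,-0.5,0,0,0,0,0,0,-1,0,0,0,0,0,0,-1,0,0,0]}}

```text
time: 5.2
tool_pos: [537.1, -420.7, 156.3]
tcp_rot: [3.136, 0.006, 1.614]
contact_force: [-0.5, -0.6, -2.4]
grip_width: 32.9
finger_force: 30.0
```

Emit:
{"method": "step_arm", "body": {"targets": [0,0,0,-0.5,0,0,0,0,0,0,-1,0,0,0,0,0,0,-1,0,0,0,0,0,0,-1,0,0,0]}}

```text
time: 5.7
tool_pos: [534.9, -418.6, 249.2]
tcp_rot: [-3.139, -0.003, 1.614]
contact_force: [-0.2, -0.3, -3.0]
grip_width: 32.7
finger_force: 30.0
```

```bash
python3 - <<'E'
from plant import bot
from h import *
o=bot.get_obs();T=wristT(bot,o);p,d=bot.capture('wrist')
ci=bot.camera_info('wrist');print(o['tool_pos'],o['tcp_rot'],o['contact_force'],o['grip_width'],o['time'])
v,u=np.mgrid[:384,:512];P=np.stack([(u-ci['cx'])/ci['fx']*d,(v-ci['cy'])/ci['fy']*d,d],-1)@T[:3,:3].T+T[:3,3]
Q=P-o['tool_pos']
k=(abs(Q[...,0])<18)&(abs(Q[...,1])<25)&(abs(Q[...,2]+8)<12);q=Q[k];print(cv2.minEnclosingCircle(q[:,:2].astype(np.float32)),q.mean(0),len(q))
cv2.imwrite('pics/w2.png',p)
E
```

```text
[ 534.88658039 -418.64912511  249.17071396] [-3.13886320e+00 -3.01133773e-03  1.61388908e+00] [-0.20824303 -0.32317118 -3.03111049] 32.747322717762614 5.7
((0.015109062194824219, 7.243785858154297), 17.989973068237305) [-0.24187441 12.99670996 -7.42813969] 1139
```

View pics/w2.png

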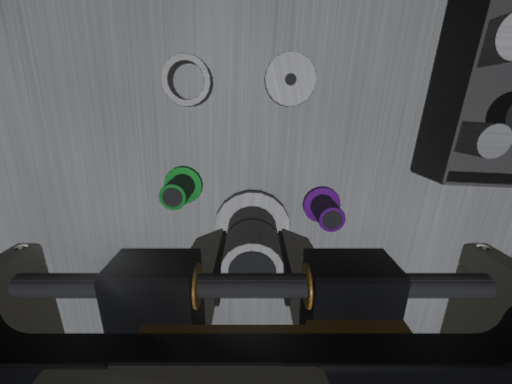

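The sleeve is held, at about (252,245) in the picture, and its neighbours haven't moved. Next I carry it over the tester and measure the lid.

Emit:
{"method": "step_arm", "body": {"targets": [0,0.4,0.02,0,0,0,0,0,0.8,0.04,0,0,0,0,0,1,0.05,0,0,0,0]}}

```text
time: 6.12
tool_pos: [535.7, -316.8, 249.6]
tcp_rot: [-3.138, -0.003, 1.615]
contact_force: [-0.0, -1.2, -1.8]
grip_width: 32.8
finger_force: 30.0
```

Emit:
{"method": "step_arm", "body": {"targets": [0,0.4,0.02,0,0,0,0,0,0.8,0.04,0,0,0,0,0,1,0.05,0,0,0,0]}}

```text
time: 6.5
tool_pos: [536.6, -217.4, 250.7]
tcp_rot: [-3.14, -0.001, 1.615]
contact_force: [0.1, -0.4, -1.9]
grip_width: 32.9
finger_force: 30.0
```

Emit:
{"method": "step_arm", "body": {"targets": [0,0.4,0.02,0,0,0,0,0,0.8,0.04,0,0,0,0,0,1,0.05,0,0,0,0]}}

```text
time: 6.88
tool_pos: [537.5, -117.8, 251.2]
tcp_rot: [-3.141, -0.0, 1.615]
contact_force: [0.2, 0.6, -1.5]
grip_width: 32.9
finger_force: 30.0
```

Emit:
{"method": "step_arm", "body": {"targets": [0,0.4,0.02,0,0,0,0,0,0.8,0.04,0,0,0,0,0,1,0.05,0,0,0,0,0,1,0.05,0,0,0,0]}}

```text
time: 7.38
tool_pos: [538.5, -18.4, 251.5]
tcp_rot: [-3.141, 0.0, 1.616]
contact_force: [-0.4, -0.4, -2.4]
grip_width: 32.7
finger_force: 30.0
```

```bash
python3 - <<'E'
from plant import bot
from h import *
def cloud(ci,d,T):
    v,u=np.mgrid[:384,:512];return np.stack([(u-ci['cx'])/ci['fx']*d,(v-ci['cy'])/ci['fy']*d,d],-1)@T[:3,:3].T+T[:3,3]
c,s=np.cos(.043),np.sin(.043)
def tf(P):
    q=P-[584.5,65.8,0];return np.stack([c*q[...,0]+s*q[...,1],-s*q[...,0]+c*q[...,1],q[...,2]],-1)
for n in('top','scene'):
    ci=bot.camera_info(n);f=np.load(n+'.npz');P=tf(cloud(ci,f['d'],np.linalg.inv(ci['camera_from_world'])))
    k=(abs(P[...,1])<98)&(P[...,0]>55)&(P[...,0]<130)&(P[...,2]>110)&(P[...,2]<320);q=P[k]
    for lo in range(110,320,20):
        r=q[(q[:,2]>=lo)&(q[:,2]<lo+20)]
        if len(r)>3: print(n,lo,len(r),np.percentile(r[:,0],[3,50,97]).round(1),r[:,2].mean().round(1))
    k=(P[...,2]>288)&(P[...,2]<320)&(P[...,0]>40)&(P[...,0]<140)&(abs(P[...,1])<120);q=P[k];print(n,'bar',q.min(0).round(1),q.max(0).round(1),q.mean(0).round(1))
    for nm,z0,z1,y0,y1 in(('plate',140,152,110,190),('post',160,175,30,110),('knob',143,158,-190,-110)):
        k=(P[...,2]>z0)&(P[...,2]<z1)&(P[...,1]>y0)&(P[...,1]<y1)&(abs(P[...,0])<60);q=P[k]
        if len(q):print(n,nm,np.percentile(q,[4,50,96],axis=0).round(1).tolist(),len(q))
o=bot.get_obs();print(o['tool_pos'])
E
```

```text
top 110 117 [83.4 85.2 87.3] 119.9
top 130 97 [81.5 83.3 85.4] 140.9
top 150 121 [80.  81.6 83.8] 159.4
top 170 126 [78.4 79.8 82.1] 180.0
top 190 118 [76.6 78.  80.3] 199.7
top 210 137 [74.6 76.2 78.8] 219.5
top 230 181 [72.7 74.7 76.6] 241.4
top 250 360 [73.1 76.2 83.4] 262.5
top 270 22 [71.  73.  80.4] 278.7
top 290 180 [68.4 72.  80.3] 306.8
top 310 93 [69.1 73.9 79.1] 311.8
top bar [ 67.7 -60.3 288.6] [ 81.   59.5 316. ] [ 73.4  -1.  308.4]
top plate [[-15.4, 157.6, 141.0], [0.0, 163.8, 145.2], [14.2, 170.9, 149.1]] 67
top post [[-14.0, 79.7, 161.4], [-1.6, 91.4, 166.6], [11.2, 104.8, 170.6]] 105
top knob [[-8.8, -169.9, 145.7], [-1.2, -161.9, 149.9], [6.0, -154.5, 154.1]] 34
scene 110 178 [ 96.5  98.1 101.2] 120.1
scene 130 177 [94.7 96.3 99.7] 140.2
scene 150 189 [93.2 94.5 97.7] 160.1
scene 170 201 [91.3 92.7 95.8] 180.1
scene 190 210 [89.4 90.9 93.9] 200.1
scene 210 220 [87.7 89.1 92.4] 220.1
scene 230 238 [85.7 87.2 90.2] 239.9
scene 250 398 [76.5 84.5 86.7] 261.8
scene 270 68 [73.9 80.6 84.1] 280.1
scene 290 127 [71.  80.9 82.3] 304.5
scene 310 132 [72.7 76.8 80.8] 311.6
scene bar [ 70.1 -62.  288.3] [ 82.7  61.3 314.2] [ 78.1  -7.1 307.6]
scene plate [[-13.5, 157.2, 140.3], [9.9, 162.7, 144.7], [16.4, 169.8, 148.1]] 25
scene post [[-11.4, 79.1, 162.4], [-4.6, 88.2, 168.7], [4.8, 103.0, 170.8]] 48
scene knob [[-6.2, -170.8, 145.0], [2.2, -164.5, 150.3], [9.4, -155.7, 153.2]] 38
[538.45446145 -18.39100995 251.53475226]
```

```bash
python3 - <<'E'
from plant import bot
from h import *
o=bot.get_obs();T=wristT(bot,o);p,d=bot.capture('wrist')
ci=bot.camera_info('wrist');print(o['tool_pos'],o['tcp_rot'])
v,u=np.mgrid[:384,:512];P=np.stack([(u-ci['cx'])/ci['fx']*d,(v-ci['cy'])/ci['fy']*d,d],-1)@T[:3,:3].T+T[:3,3]
k=(p.max(2)<60)&(np.hypot(P[...,0]-560,P[...,1]-64)<52)&(P[...,2]<35)
c=max(cv2.findContours(k.astype(np.uint8),0,1)[0],key=cv2.contourArea)
W=np.array([onz(ci,q[0],16,T)[:2] for q in c],np.float32);print('rest',cv2.minEnclosingCircle(W),cv2.fitEllipse(W))
c,s=np.cos(.043),np.sin(.043);q=P-[584.5,65.8,0];Q=np.stack([c*q[...,0]+s*q[...,1],-s*q[...,0]+c*q[...,1],q[...,2]],-1)
for nm,z0,z1,y0,y1 in(('plate',140,152,110,190),('post',160,175,30,110),('knob',145,158,-190,-110)):
    r=Q[(Q[...,2]>z0)&(Q[...,2]<z1)&(Q[...,1]>y0)&(Q[...,1]<y1)&(abs(Q[...,0])<60)]
    if len(r):print(nm,np.percentile(r,[4,50,96],axis=0).round(1).tolist(),len(r))
cv2.imwrite('pics/w3.png',p)
E
```

```text
[538.45446145 -18.39100995 251.53475226] [-3.14147824e+00  4.54371980e-04  1.61553080e+00]
rest ((559.40771484375, 62.25791931152344), 39.20073699951172) ((559.3843383789062, 62.40664291381836), (76.96205139160156, 77.00255584716797), 102.14985656738281)
```

View pics/w3.png

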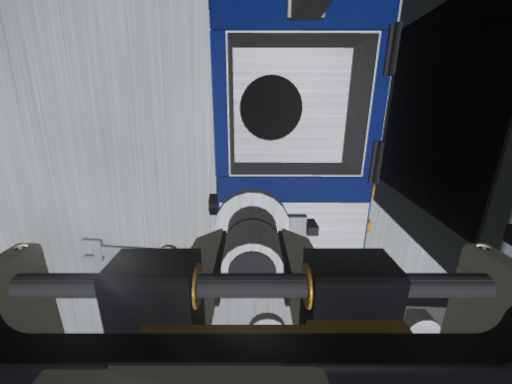

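The picture shows the rest at about (270,107), the knob near (265,330) under the gripper, and the lid on the right. Now I move above the chamber and go down in front of the lid.

Emit:
{"method": "step_arm", "body": {"targets": [0,0.4,0.02,0,0,0,0,0,0.81,0.035,0,0,0,0,0,0.81,0.035,0.3,0,0,0,0,0.81,0.035,0.7,0,0,0,0,0.81,0.035,1,0,0,0,0,0.81,0.035,1,0,0,0,0,0.81,0.035,1,0,0,0]}}

```text
time: 8.3
tool_pos: [539.3, 61.4, 152.9]
tcp_rot: [3.14, 0.0, 1.613]
contact_force: [0.2, 0.3, -0.9]
grip_width: 33.0
finger_force: 30.0
```

Emit:
{"method": "step_arm", "body": {"targets": [0,0,0.05,0.1,0,0,0,0,0,0.1,0.1,0,0,0,0,0,0.15,0.1,0,0,0,0,0,0.21,0.1,0,0,0,0,0,0.21,0.1,0,0,0,0,0,0.21,0.1,0,0,0]}}

```text
time: 9.05
tool_pos: [559.1, 63.3, 141.7]
tcp_rot: [-3.141, -0.0, 1.614]
contact_force: [-1.0, -0.3, -1.9]
grip_width: 32.7
finger_force: 30.0
```

Emit:
{"method": "step_arm", "body": {"targets": [0,0,0,0.3,0,0,0,0,0,0,0.55,0,0,0,0,0,0,0.66,0,0,0,0,0,0,0.66,0,0,0,0,0,0,0.66,0,0,0,0,0,0,0.66,0,0,0]}}

```text
time: 9.8
tool_pos: [559.8, 63.2, 76.7]
tcp_rot: [3.14, 0.0, 1.614]
contact_force: [0.2, 0.1, -2.2]
grip_width: 32.7
finger_force: 30.0
```

Emit:
{"method": "step_arm", "body": {"targets": [0,0,0,0.015,0,0,0,0,0,0,0.03,0,0,0,0,0,0,0.045,0,0,0,0,0,0,0.055,0,0,0,0,0,0,0.055,0,0,0,0,0,0,0.055,0,0,0]}}

```text
time: 10.55
tool_pos: [559.3, 63.3, 70.2]
tcp_rot: [3.142, -0.0, 1.614]
contact_force: [0.6, 0.7, -1.9]
grip_width: 32.6
finger_force: 30.0
```

Emit:
{"method": "step_arm", "body": {"targets": [0,0,0,0.008,0,0,0,0,0,0,0.016,0,0,0,0,0,0,0.016,0,0,0,0,0,0,0.016,0,0,0]}}

```text
time: 11.05
tool_pos: [559.3, 63.2, 68.6]
tcp_rot: [3.142, -0.0, 1.614]
contact_force: [-0.4, -0.7, -1.8]
grip_width: 32.7
finger_force: 30.0
```

Emit:
{"method": "step_arm", "body": {"targets": [0,0,0,0.006,0,0,0,0,0,0,0.008,0,0,0,0,0,0,0.008,0,0,0]}}

```text
time: 11.42
tool_pos: [559.3, 63.3, 68.2]
tcp_rot: [3.141, -0.0, 1.614]
contact_force: [-0.9, 0.0, 1.9]
grip_width: 32.7
finger_force: 30.0
```

The sleeve is touching the rest, so I release it and retreat.

Emit:
{"method": "step_arm", "body": {"targets": [0.53,0,0,0,0,0,0,0.53,0,0,0,0,0,0,0.53,0,0,0,0,0,0,0.53,0,0,-0.05,0,0,0,0.53,0,0,-0.2,0,0,0,0.53,0,0,-0.5,0,0,0,0.53,0,0,-0.76,0,0,0,0.53,0,0,-0.76,0,0,0,0.53,0,-0.2,-0.76,0,0,0,0.53,0,-0.2,-0.76,0,0,0]}}

```text
time: 12.68
tool_pos: [538.0, 62.5, 143.4]
tcp_rot: [-3.14, -0.0, 1.614]
contact_force: [-0.0, 0.3, 0.2]
grip_width: 48.5
finger_force: 0.0
```

Emit:
{"method": "step_arm", "body": {"targets": [0.2,0,0,-0.6,0,0,0,0,-0.6,0,-1,0,0,0,0,-0.82,-0.03,-1,0,0,0,0,-0.82,-0.03,-1,0,0,0,0,-0.82,-0.03,-1,0,0,0]}}

```text
time: 13.3
tool_pos: [539.8, -19.2, 243.1]
tcp_rot: [-3.141, -0.001, 1.614]
contact_force: [-0.1, 0.8, -1.0]
grip_width: 3.2
finger_force: 0.0
```

```bash
python3 - <<'E'
from plant import bot
from h import *
o=bot.get_obs();T=wristT(bot,o);p,d=bot.capture('wrist')
ci=bot.camera_info('wrist');print(o['tool_pos'],o['tcp_rot'],o['time'])
v,u=np.mgrid[:384,:512];P=np.stack([(u-ci['cx'])/ci['fx']*d,(v-ci['cy'])/ci['fy']*d,d],-1)@T[:3,:3].T+T[:3,3]
near=np.hypot(P[...,0]-559,P[...,1]-63)<30
k=near&(P[...,2]>70)&(P[...,2]<86);q=P[k];print('sleeve',cv2.minEnclosingCircle(q[:,:2].astype(np.float32)),q.mean(0),len(q))
k=near&(P[...,2]>20)&(P[...,2]<29);q=P[k];print('flange',cv2.minEnclosingCircle(q[:,:2].astype(np.float32)),q.mean(0),len(q))
c,s=np.cos(.043),np.sin(.043);q=P-[584.5,65.8,0];Q=np.stack([c*q[...,0]+s*q[...,1],-s*q[...,0]+c*q[...,1],q[...,2]],-1)
for nm,z0,z1,y0,y1 in(('plate',140,152,110,190),('post',160,175,30,115),('knob',145,158,-190,-110)):
    r=Q[(Q[...,2]>z0)&(Q[...,2]<z1)&(Q[...,1]>y0)&(Q[...,1]<y1)&(abs(Q[...,0])<60)]
    if len(r):print(nm,np.percentile(r,[4,50,96],axis=0).round(1).tolist(),len(r))
cv2.imwrite('pics/w4.png',p)
E
```

```text
[539.82462661 -19.23325987 243.14267666] [-3.14063898e+00 -7.72710251e-04  1.61366731e+00] 13.3
sleeve ((559.2860717773438, 63.18967819213867), 16.848663330078125) [559.09518133  63.36434273  79.60957082] 865
flange ((559.3013305664062, 63.04478454589844), 26.722614288330078) [554.49955162  63.62416538  25.24245576] 678
```

View pics/w4.png

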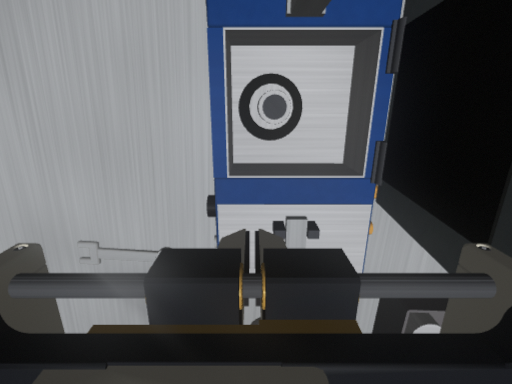

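The sleeve stands centred on the rest, at about (271,107). On to the safety stop.

Emit:
{"method": "step_arm", "body": {"targets": [0,0.5,0.02,0,0,0,0,0,1,0.05,0,0,0,0,0,1,0.05,0,0,0,0]}}

```text
time: 13.72
tool_pos: [539.9, 84.5, 243.2]
tcp_rot: [-3.141, -0.001, 1.62]
contact_force: [-0.2, -0.2, -0.5]
grip_width: 0.6
finger_force: 0.0
```

Emit:
{"method": "step_arm", "body": {"targets": [0,0.5,0.02,0,0,0,0,0,1,0.05,0,0,0,0,0,1,0.05,0,0,0,0,0,1,0.05,0,0,0,0]}}

```text
time: 14.22
tool_pos: [541.0, 180.3, 243.4]
tcp_rot: [-3.141, 0.001, 1.615]
contact_force: [-0.5, -1.0, -0.7]
grip_width: 0.3
finger_force: 0.0
```

```bash
python3 - <<'E'
from plant import bot
from h import *
o=bot.get_obs();T=wristT(bot,o);p,d=bot.capture('wrist')
ci=bot.camera_info('wrist');print(o['tool_pos'],o['tcp_rot'],o['time'])
v,u=np.mgrid[:384,:512];P=np.stack([(u-ci['cx'])/ci['fx']*d,(v-ci['cy'])/ci['fy']*d,d],-1)@T[:3,:3].T+T[:3,3]
c,s=np.cos(.043),np.sin(.043);q=P-[584.5,65.8,0];Q=np.stack([c*q[...,0]+s*q[...,1],-s*q[...,0]+c*q[...,1],q[...,2]],-1)
for nm,z0,z1,y0,y1 in(('plate',140,152,110,190),('post',160,175,30,115)):
    k=(Q[...,2]>z0)&(Q[...,2]<z1)&(Q[...,1]>y0)&(Q[...,1]<y1)&(abs(Q[...,0])<60)
    if k.any():print(nm,np.percentile(Q[k],[4,50,96],axis=0).round(1).tolist(),k.sum(),P[k].mean(0))
E
```

```text
[540.97119191 180.32584476 243.37276281] [-3.14078280e+00  6.29710494e-04  1.61488955e+00] 14.225
plate [[-15.6, 155.7, 141.2], [-1.1, 162.8, 147.0], [13.6, 169.3, 148.2]] 673 [576.39257085 228.4940142  146.66482831]
post [[-13.7, 84.1, 161.9], [-0.7, 95.2, 169.1], [12.0, 102.6, 170.2]] 821 [579.77907023 160.34720142 168.40155987]
```

Emit:
{"method": "step_arm", "body": {"targets": [0,0.14,0.19,0,0,0,0,0,0.14,0.19,0.1,0,0,0,0,0.14,0.19,0.4,0,0,0,0,0.14,0.19,0.7,0,0,0,0,0.14,0.19,1,0,0,0,0,0.14,0.19,1,0,0,0,0,0.14,0.19,1,0,0,0]}}

```text
time: 15.15
tool_pos: [559.9, 194.8, 144.7]
tcp_rot: [3.141, -0.0, 1.613]
contact_force: [-0.1, 0.4, -0.3]
grip_width: 0.3
finger_force: 0.0
```

Emit:
{"method": "step_arm", "body": {"targets": [0,0.08,0,0,0,0,0,0,0.16,0,0,0,0,0,0,0.22,0.01,0,0,0,0,0,0.28,0.01,0,0,0,0,0,0.34,0.01,0,0,0,0,0,0.4,0.02,0,0,0,0,0,0.46,0.02,0,0,0,0,0,0.52,0.02,0,0,0,0,0,0.57,0.02,0,0,0,0,0,0.57,0.02,0,0,0,0,0,0.57,0.02,0,0,0,0]}}

```text
time: 16.52
tool_pos: [559.0, 251.5, 143.7]
tcp_rot: [-3.141, 0.002, 1.614]
contact_force: [-1.4, -6.1, 0.8]
grip_width: 0.7
finger_force: 3.1
```

Emit:
{"method": "step_arm", "body": {"targets": [0,0.02,0,0,0,0,0,0,0.04,0,0,0,0,0,0,0.06,0,0,0,0,0,0,0.06,0,0,0,0,0]}}

```text
time: 17.02
tool_pos: [559.0, 252.0, 143.6]
tcp_rot: [-3.139, 0.011, 1.612]
contact_force: [-2.4, -27.8, 5.6]
grip_width: 0.2
finger_force: 14.1
```

The stop has hit its end. I back off, rise and check it.

Emit:
{"method": "step_arm", "body": {"targets": [0,-0.1,0,0,0,0,0,0,-0.2,0,0,0,0,0,0,-0.25,0,-0.2,0,0,0,0,-0.25,0,-0.6,0,0,0,0,-0.25,-0.2,-1,0,0,0,0,-0.25,-0.2,-1,0,0,0,0,-0.25,-0.2,-1,0,0,0]}}

```text
time: 17.9
tool_pos: [539.7, 232.8, 243.3]
tcp_rot: [-3.141, -0.0, 1.614]
contact_force: [-0.0, 0.4, -0.4]
grip_width: 0.4
finger_force: 0.0
```

Emit:
{"method": "step_arm", "body": {"targets": [0.5,-0.4,0,-0.5,0,0,0,0.5,-0.8,-0.04,-1,0,0,0,0.5,-1,-0.05,-1,0,0,0,0.5,-1,-0.05,-1,0,0,0]}}

```text
time: 18.4
tool_pos: [539.5, 131.2, 342.8]
tcp_rot: [-3.14, -0.0, 1.612]
contact_force: [0.7, 1.0, -0.4]
grip_width: 35.6
finger_force: 0.0
```

```bash
python3 - <<'E'
from plant import bot
from h import *
c,s=np.cos(.043),np.sin(.043)
for n in('wrist','top','scene'):
    o=bot.get_obs();ci=bot.camera_info(n)
    T=wristT(bot,o) if n=='wrist' else np.linalg.inv(ci['camera_from_world'])
    p,d=bot.capture(n);cv2.imwrite(f'pics/s5{n}.png',p);print(o['tool_pos'],o['time'])
    v,u=np.mgrid[:384,:512];P=np.stack([(u-ci['cx'])/ci['fx']*d,(v-ci['cy'])/ci['fy']*d,d],-1)@T[:3,:3].T+T[:3,3]
    q=P-[584.5,65.8,0];Q=np.stack([c*q[...,0]+s*q[...,1],-s*q[...,0]+c*q[...,1],q[...,2]],-1)
    for nm,z0,z1,y0,y1,x0,x1 in(('plate',142,150,180,230,-60,60),('post',161,175,100,180,-60,60),('bar',300,316,-50,50,50,110)):
        k=(Q[...,2]>z0)&(Q[...,2]<z1)&(Q[...,1]>y0)&(Q[...,1]<y1)&(Q[...,0]>x0)&(Q[...,0]<x1)
        if k.any():print(n,nm,np.percentile(Q[k],[4,50,96],axis=0).round(1).tolist(),k.sum())
E
```

```text
[539.47934285 131.21323142 342.81184646] 18.4
wrist plate [[-15.5, 195.4, 145.3], [-1.1, 201.9, 147.1], [13.6, 207.9, 148.5]] 412
wrist post [[-14.2, 118.2, 167.7], [-1.0, 129.8, 169.3], [12.0, 141.3, 170.5]] 599
wrist bar [[71.1, -4.0, 305.7], [75.4, 39.0, 311.8], [80.7, 49.2, 313.1]] 577
[539.23112668 132.18820664 342.28585292] 18.45
top plate [[-14.9, 197.3, 142.7], [-2.0, 205.0, 145.8], [14.4, 211.0, 148.6]] 57
top bar [[71.3, -45.0, 302.9], [75.4, -2.0, 308.8], [82.9, 42.7, 313.3]] 209
[539.10009162 132.76624637 342.13660595] 18.5
scene plate [[-13.3, 196.5, 142.9], [-7.9, 201.4, 146.9], [-3.5, 209.4, 148.9]] 16
scene post [[-12.5, 118.9, 162.8], [-1.8, 127.1, 168.4], [7.1, 141.9, 170.3]] 53
scene bar [[74.8, -46.3, 306.3], [81.2, -1.5, 311.0], [84.7, 46.4, 313.5]] 175
```

The plate and post moved about 39 mm and met a hard end. The post centre is now at tester y of about 130, clear of the lid, so the stop had started slightly outward. Next I go to the lid bar.

Emit:
{"method": "step_arm", "body": {"targets": [0.5,-0.3,0.2,-0.08,0,0,0,0.5,-0.68,0.5,-0.08,0,0,0,0.5,-0.68,0.8,-0.08,0,0,0,0.5,-0.68,0.8,-0.08,0,0,0]}}

```text
time: 19.05
tool_pos: [623.2, 68.5, 349.2]
tcp_rot: [-3.138, -0.001, 1.614]
contact_force: [-0.1, 0.4, -0.8]
grip_width: 45.9
finger_force: 0.0
```

Emit:
{"method": "step_arm", "body": {"targets": [0.5,0,0.3,0,0,0,0,0.5,0,0.38,0,0,0,0,0.5,0,0.38,0,0,0,0,0.5,0,0.38,0,0,0,0]}}

```text
time: 19.55
tool_pos: [659.3, 70.0, 352.1]
tcp_rot: [-3.141, -0.0, 1.615]
contact_force: [-0.7, 0.5, -0.3]
grip_width: 46.3
finger_force: 0.0
```

```bash
python3 - <<'E'
from plant import bot
from h import *
n='wrist';o=bot.get_obs();ci=bot.camera_info(n);T=wristT(bot,o);p,d=bot.capture(n);print(o['tool_pos'],o['tcp_rot'],o['time'],o['joint_positions'])
v,u=np.mgrid[:384,:512];P=np.stack([(u-ci['cx'])/ci['fx']*d,(v-ci['cy'])/ci['fy']*d,d],-1)@T[:3,:3].T+T[:3,3]
k=(P[...,2]>300)&(P[...,2]<318)&(abs(P[...,0]-660)<20)&(abs(P[...,1]-69)<45)
if k.any():print(np.percentile(P[k],[4,50,96],axis=0).round(1).tolist(),k.sum())
cv2.imwrite('pics/w6.png',p)
E
```

```text
[659.30131987  69.98711041 352.09723516] [-3.14140354e+00 -6.84067615e-05  1.61450417e+00] 19.55 [-9.75787777e-03  5.77171111e-01  8.76761389e-01  5.86036654e-05
  1.68785265e+00 -5.34588897e-02]
[[655.4, 38.2, 308.4], [661.2, 78.5, 311.6], [667.0, 111.3, 313.2]] 1758
```

View pics/w6.png

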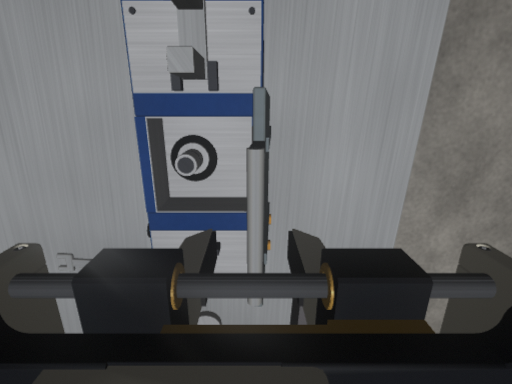

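The bar lies between the open fingers, at about (256,230). I go down and grip it.

Emit:
{"method": "step_arm", "body": {"targets": [0.5,0,0.01,0.2,0,0,0,0.5,0,0.01,0.365,0,0,0,0.5,0,0.01,0.365,0,0,0,0.5,0,0.01,0.365,0,0,0,0,0,0.01,0.365,0,0,0,0,0,0.01,0.365,0,0,0,0,0,0.01,0.365,0,0,0,0,0,0.01,0.365,0,0,0,0,0,0.01,0.365,0,0,0,0,0,0.01,0.365,0,0,0]}}

```text
time: 20.85
tool_pos: [661.1, 69.6, 315.4]
tcp_rot: [3.141, -0.0, 1.614]
contact_force: [0.9, -1.1, -0.6]
grip_width: 11.2
finger_force: 30.0
```

```bash
python3 - <<'E'
import numpy as np
# lid arc in tester x,z relative to start, units of tool y (=tester x) and tool z (down)
f=lambda t:np.array([-220*np.cos(t)+5*np.sin(t),220*np.sin(t)+5*np.cos(t)])
for t in (1.483,1.40,1.32,1.24,1.16,1.08,1.0,.92,.84,.76,.68,.6,.52,.44,.36,.28,.2,.14,.08,.04,0): 
    d=f(t)-f(1.483);print(t,d.round(1),end='; ')
E
```

```text
1.483 [0. 0.]; 1.4 [-18.2  -1.9]; 1.32 [-35.4  -5.2]; 1.24 [-52.4  -9.9]; 1.16 [-69.  -15.9]; 1.08 [-85.  -23.2]; 1.0 [-100.3  -31.8]; 0.92 [-115.   -41.5]; 0.84 [-128.8  -52.4]; 0.76 [-141.7  -64.4]; 0.68 [-153.6  -77.4]; 0.6 [-164.4  -91.2]; 0.52 [-174.1 -105.9]; 0.44 [-182.6 -121.4]; 0.36 [-189.8 -137.4]; 0.28 [-195.7 -154. ]; 0.2 [-200.3 -171. ]; 0.14 [-202.8 -183.9]; 0.08 [-204.6 -197. ]; 0.04 [-205.3 -205.8]; 0 [-205.7 -214.6];
```

Gripped. I now swing the lid down along its arc, in three calls.

Emit:
{"method": "step_arm", "body": {"targets": [0,0,-0.09,0.005,0,0,0,0,0,-0.18,0.02,0,0,0,0,0,-0.27,0.033,0,0,0,0,0,-0.354,0.052,0,0,0,0,0,-0.44,0.074,0,0,0,0,0,-0.524,0.099,0,0,0,0,0,-0.608,0.127,0,0,0,0,0,-0.69,0.159,0,0,0,0,0,-0.77,0.194,0,0,0,0,0,-0.85,0.232,0,0,0,0,0,-0.93,0.274,0,0,0,0,0,-1,0.318,0,0,0,0,0,-1,0.318,0,0,0]}}

```text
time: 22.48
tool_pos: [560.1, 65.4, 282.9]
tcp_rot: [-3.139, -0.0, 1.614]
contact_force: [-0.7, 2.7, -0.5]
grip_width: 10.9
finger_force: 30.0
```

Emit:
{"method": "step_arm", "body": {"targets": [0,0,-0.074,0.047,0,0,0,0,0,-0.147,0.097,0,0,0,0,0,-0.217,0.15,0,0,0,0,0,-0.285,0.206,0,0,0,0,0,-0.35,0.264,0,0,0,0,0,-0.414,0.326,0,0,0,0,0,-0.475,0.389,0,0,0,0,0,-0.533,0.456,0,0,0,0,0,-0.588,0.524,0,0,0,0,0,-0.641,0.594,0,0,0,0,0,-0.69,0.666,0,0,0,0,0,-0.738,0.741,0,0,0,0,0,-0.782,0.817,0,0,0,0,0,-0.823,0.896,0,0,0,0,0,-0.823,0.896,0,0,0]}}

```text
time: 24.35
tool_pos: [478.2, 61.8, 193.0]
tcp_rot: [-3.14, -0.0, 1.614]
contact_force: [-0.5, 4.7, -1.8]
grip_width: 11.1
finger_force: 30.0
```

Emit:
{"method": "step_arm", "body": {"targets": [0,0,-0.037,0.079,0,0,0,0,0,-0.072,0.16,0,0,0,0,0,-0.103,0.242,0,0,0,0,0,-0.131,0.326,0,0,0,0,0,-0.156,0.41,0,0,0,0,0,-0.177,0.496,0,0,0,0,0,-0.192,0.56,0,0,0,0,0,-0.202,0.625,0,0,0,0,0,-0.211,0.69,0,0,0,0,0,-0.22,0.756,0,0,0,0,0,-0.224,0.8,0,0,0,0,0,-0.227,0.844,0,0,0,0,0,-0.229,0.87,0,0,0,0,0,-0.23,0.89,0,0,0,0,0,-0.231,0.91,0,0,0,0,0,-0.231,0.92,0,0,0,0,0,-0.231,0.932,0,0,0,0,0,-0.231,0.932,0,0,0,0,0,-0.231,0.932,0,0,0]}}

```text
time: 26.72
tool_pos: [454.2, 60.8, 100.1]
tcp_rot: [-3.137, -0.0, 1.614]
contact_force: [-5.4, 4.0, -1.7]
grip_width: 10.8
finger_force: 30.0
```

Emit:
{"method": "step_arm", "body": {"targets": [0,0,0,0.01,0,0,0,0,0,0,0.02,0,0,0,0,0,0,0.03,0,0,0,0,0,0,0.03,0,0,0]}}

```text
time: 27.22
tool_pos: [454.0, 60.8, 97.1]
tcp_rot: [-3.137, -0.0, 1.614]
contact_force: [-6.5, 4.1, -1.2]
grip_width: 10.6
finger_force: 30.0
```

```bash
python3 - <<'E'
from plant import bot
from h import *
c,s=np.cos(.043),np.sin(.043)
for n in('top','scene'):
    ci=bot.camera_info(n);T=np.linalg.inv(ci['camera_from_world']);p,d=bot.capture(n);cv2.imwrite(f'pics/s7{n}.png',p)
    v,u=np.mgrid[:384,:512];P=np.stack([(u-ci['cx'])/ci['fx']*d,(v-ci['cy'])/ci['fy']*d,d],-1)@T[:3,:3].T+T[:3,3]
    q=P-[584.5,65.8,0];Q=np.stack([c*q[...,0]+s*q[...,1],-s*q[...,0]+c*q[...,1],q[...,2]],-1)
    k=(abs(Q[...,1])<95)&(Q[...,0]>-85)&(Q[...,0]<85)&(Q[...,2]>60)&(Q[...,2]<125);q=Q[k]
    A=np.c_[q[:,:2],np.ones(len(q))];b=np.linalg.lstsq(A,q[:,2],rcond=None)[0]
    g=abs(A@b-q[:,2])<4;b=np.linalg.lstsq(A[g],q[g,2],rcond=None)[0];print(n,b,len(q),g.sum(),q[g].min(0),q[g].max(0))
E
```

```text
top [-1.18729239e-02 -1.67531896e-04  9.64570014e+01] 2789 2359 [-84.72851599 -94.98063298  91.65832199] [ 84.97901824  94.83690113 101.41697494]
scene [-1.01195099e-02  6.65397106e-05  9.74539705e+01] 2820 2769 [-84.68735886 -94.88586371  93.07645643] [ 84.85014585  94.99467269 102.06234014]
```

Emit:
{"method": "step_arm", "body": {"targets": [0,0,0,0.01,0,0,0,0,0,0,0.02,0,0,0,0,0,0,0.03,0,0,0,0,0,0,0.04,0,0,0,0,0,0,0.04,0,0,0]}}

```text
time: 27.95
tool_pos: [454.0, 60.8, 94.3]
tcp_rot: [-3.138, 0.0, 1.614]
contact_force: [-9.1, 3.9, 13.4]
grip_width: 11.1
finger_force: 30.0
```

```bash
cat > lid.py <<'E'
from plant import bot
from h import *
c,s=np.cos(.043),np.sin(.043)
for n in('top','scene'):
    ci=bot.camera_info(n);T=np.linalg.inv(ci['camera_from_world']);p,d=bot.capture(n);cv2.imwrite(f'pics/s8{n}.png',p)
    v,u=np.mgrid[:384,:512];P=np.stack([(u-ci['cx'])/ci['fx']*d,(v-ci['cy'])/ci['fy']*d,d],-1)@T[:3,:3].T+T[:3,3]
    q=P-[584.5,65.8,0];Q=np.stack([c*q[...,0]+s*q[...,1],-s*q[...,0]+c*q[...,1],q[...,2]],-1)
    for nm,ya,yb in(('lid',-95,95),('deckL',104,208),('deckR',-208,-104)):
        k=(Q[...,1]>ya)&(Q[...,1]<yb)&(abs(Q[...,0])<84)&(abs(Q[...,0])>(0 if nm=='lid' else 30))&(Q[...,2]>75)&(Q[...,2]<125);q=Q[k]
        A=np.c_[q[:,:2],np.ones(len(q))];g=np.ones(len(q),bool)
        for _ in range(3):b=np.linalg.lstsq(A[g],q[g,2],rcond=None)[0];g=abs(A@b-q[:,2])<3
        print(n,nm,b.round(4),g.sum())
    for nm,z0,z1,y0,y1 in(('knob',143,158,-190,-80),('plate',142,150,180,230),('post',161,175,100,180)):
        k=(Q[...,2]>z0)&(Q[...,2]<z1)&(Q[...,1]>y0)&(Q[...,1]<y1)&(abs(Q[...,0])<60)
        if k.any():print(n,nm,np.percentile(Q[k],[4,50,96],axis=0).round(1).tolist(),k.sum(),P[k].mean(0))
print(bot.get_obs()['contact_force'],bot.get_obs()['tool_pos'])
E
python3 lid.py
```

```text
top lid [7.00000e-04 1.30000e-03 9.54905e+01] 2004
top deckL [3.00000e-04 6.00000e-03 8.45667e+01] 830
top deckR [1.80000e-03 1.60000e-03 8.60433e+01] 1000
top knob [[-8.6, -169.9, 145.4], [-2.1, -161.8, 150.2], [5.3, -154.6, 154.4]] 35 [589.92904371 -96.15131227 150.15429337]
top plate [[-15.0, 197.5, 142.6], [-1.0, 204.1, 145.4], [14.9, 210.8, 149.0]] 59 [575.45162981 269.52046857 145.55871417]
top post [[-14.0, 120.2, 163.5], [-1.4, 132.2, 167.1], [11.8, 144.2, 170.4]] 106 [577.53118694 197.74124817 167.23871677]
scene lid [1.30000e-03 7.00000e-04 9.63812e+01] 2559
scene deckL [2.20000e-03 4.00000e-04 8.68116e+01] 714
scene deckR [6.00000e-04 2.10000e-03 8.69178e+01] 1132
scene knob [[-6.0, -170.7, 144.6], [2.8, -164.3, 150.8], [8.9, -156.0, 153.0]] 38 [593.42697328 -97.97533201 150.13233683]
scene plate [[-11.1, 195.7, 142.5], [3.1, 201.2, 147.2], [16.8, 209.7, 148.5]] 45 [578.76289466 267.43673389 146.4536983 ]
scene post [[-10.8, 118.1, 162.3], [2.9, 127.8, 168.3], [14.9, 142.6, 171.2]] 82 [581.21651008 194.89664568 167.62695202]
[-9.53298603  3.91051241 13.453159  ] [454.01695714  60.77779239  94.27379992]
```

The lid is shut: its plane is level and it carries 13 N of contact. I release it, rise and go to the bolt.

Emit:
{"method": "step_arm", "body": {"targets": [0.3,0,0,0,0,0,0,0.3,0,0,0,0,0,0,0.3,0,0,0,0,0,0,0.3,0,0,-0.2,0,0,0,0.3,0,0,-0.6,0,0,0,0.3,0,0,-1,0,0,0,0.3,0,0,-1,0,0,0]}}

```text
time: 28.92
tool_pos: [457.7, 60.5, 196.4]
tcp_rot: [3.135, 0.001, 1.614]
contact_force: [0.1, 0.2, -0.4]
grip_width: 27.6
finger_force: 0.0
```

Emit:
{"method": "step_arm", "body": {"targets": [0,-0.5,0.2,-0.1,0,0,0,0,-1,0.4,-0.1,0,0,0,0,-1,0.4,-0.1,0,0,0]}}

```text
time: 29.3
tool_pos: [500.9, -40.4, 202.4]
tcp_rot: [-3.141, 0.001, 1.61]
contact_force: [-0.3, -0.3, -0.3]
grip_width: 2.8
finger_force: 0.0
```

Emit:
{"method": "step_arm", "body": {"targets": [0,-0.5,0.4,0,0,0,0,0,-1,0.89,0,0,0,0,0,-1,0.89,0,0,0,0,0,-1,0.89,0,0,0,0]}}

```text
time: 29.8
tool_pos: [592.7, -132.8, 202.2]
tcp_rot: [-3.139, -0.001, 1.614]
contact_force: [-0.3, -0.2, 0.8]
grip_width: 0.3
finger_force: 0.0
```

```bash
python3 lid.py | egrep 'lid|\['; python3 - <<'E'
from plant import bot
from h import *
n='wrist';o=bot.get_obs();ci=bot.camera_info(n);T=wristT(bot,o);p,d=bot.capture(n);print(o['tool_pos'],o['time'])
v,u=np.mgrid[:384,:512];P=np.stack([(u-ci['cx'])/ci['fx']*d,(v-ci['cy'])/ci['fy']*d,d],-1)@T[:3,:3].T+T[:3,3]
k=(P[...,2]>146)&(P[...,2]<156)&(abs(P[...,0]-591)<25)&(abs(P[...,1]+97)<25)
if k.any():print(np.percentile(P[k],[4,50,96],axis=0).round(1).tolist(),k.sum())
E
```

```text
top lid [ 2.8000e-03 -7.0000e-04  9.5432e+01] 2243
top deckL [-1.20000e-03 -3.10000e-03  8.62661e+01] 1008
top deckR [ 8.50000e-03 -2.30000e-03  8.46554e+01] 209
top knob [[-3.5, -161.9, 144.5], [2.1, -159.2, 149.3], [6.8, -155.0, 151.2]] 13 [593.40319896 -93.11200017 148.58299497]
top plate [[-14.4, 197.9, 142.6], [1.1, 204.3, 145.4], [14.2, 211.3, 149.0]] 60 [576.16049339 269.86887058 145.55009697]
top post [[-14.6, 119.9, 162.4], [-1.8, 131.4, 167.6], [11.4, 144.4, 172.2]] 109 [577.11153221 197.36051101 167.36644341]
scene lid [6.00000e-04 1.30000e-03 9.64011e+01] 2270
scene deckL [-7.00000e-04 -6.00000e-04  8.71343e+01] 731
scene deckR [1.20000e-03 6.00000e-04 8.66365e+01] 909
scene knob [[-3.7, -170.8, 143.9], [2.2, -160.2, 151.7], [7.7, -156.4, 153.4]] 16 [593.57283881 -95.39867009 150.62150603]
scene plate [[-11.9, 197.0, 142.3], [2.5, 202.5, 146.3], [16.8, 210.8, 148.4]] 44 [578.28310003 268.46287634 146.02716031]
scene post [[-11.1, 118.7, 161.9], [2.3, 128.7, 168.4], [15.5, 143.0, 170.8]] 81 [581.43549508 195.0689457  167.78605831]
[-0.39378061  0.15349563 -0.20074792] [ 592.33607274 -131.94088247  203.18125046]
[ 592.33607274 -131.94088247  203.18125046] 29.9
[[583.5, -105.5, 149.0], [590.9, -97.7, 152.0], [598.1, -90.6, 153.2]] 494
```

Emit:
{"method": "step_arm", "body": {"targets": [0,0,-0.01,0.3,0,0,0,0,0,-0.01,0.6,0,0,0,0,0,-0.01,0.6,0,0,0,0,0,-0.01,0.6,0,0,0]}}

```text
time: 30.45
tool_pos: [592.7, -133.1, 145.2]
tcp_rot: [3.14, 0.001, 1.615]
contact_force: [0.6, -0.2, 0.1]
grip_width: 0.7
finger_force: 0.0
```

Emit:
{"method": "step_arm", "body": {"targets": [0,0.07,0,0,0,0,0,0,0.14,0,0,0,0,0,0,0.2,0.01,0,0,0,0,0,0.26,0.01,0,0,0,0,0,0.32,0.01,0,0,0,0,0,0.38,0.02,0,0,0,0,0,0.43,0.02,0,0,0,0,0,0.47,0.02,0,0,0,0,0,0.5,0.02,0,0,0,0,0,0.5,0.02,0,0,0,0]}}

```text
time: 31.7
tool_pos: [592.1, -83.3, 143.6]
tcp_rot: [-3.141, -0.0, 1.614]
contact_force: [-1.3, -2.4, -0.1]
grip_width: 0.2
finger_force: 1.0
```

Emit:
{"method": "step_arm", "body": {"targets": [0,0.02,0,0,0,0,0,0,0.04,0,0,0,0,0,0,0.05,0,0,0,0,0,0,0.06,0,0,0,0,0,0,0.06,0,0,0,0,0]}}

```text
time: 32.33
tool_pos: [592.0, -82.6, 143.8]
tcp_rot: [3.141, 0.008, 1.613]
contact_force: [-1.8, -21.9, -1.0]
grip_width: 0.6
finger_force: 10.8
```

The bolt is at its end too. I back off, rise clear and verify.

Emit:
{"method": "step_arm", "body": {"targets": [0,-0.15,0,0,0,0,0,0,-0.3,0,0,0,0,0,0,-0.3,0,-0.4,0,0,0,0,-0.3,0,-1,0,0,0,0,-0.3,0,-1,0,0,0]}}

```text
time: 32.95
tool_pos: [595.6, -108.1, 249.2]
tcp_rot: [3.131, 0.003, 1.614]
contact_force: [0.9, -0.3, -0.6]
grip_width: 0.3
finger_force: 0.0
```

Emit:
{"method": "step_arm", "body": {"targets": [0,-0.5,-0.5,0,0,0,0,0,-1,-1,0,0,0,0,0,-1,-1,0,0,0,0,0,-1,-1,0,0,0,0]}}

```text
time: 33.45
tool_pos: [497.4, -212.1, 243.4]
tcp_rot: [3.141, -0.001, 1.612]
contact_force: [-0.3, 0.4, -0.2]
grip_width: 0.3
finger_force: 0.0
```

```bash
python3 lid.py; python3 - <<'E'
import cv2
p=cv2.imread('pics/s8top.png');a=cv2.resize(p[95:215,105:285],None,fx=4.4,fy=4.4,interpolation=2);cv2.imwrite('pics/fin.png',a)
E
```

```text
top lid [-7.00000e-04 -1.20000e-03  9.54767e+01] 2753
top deckL [1.70000e-03 1.90000e-03 8.53828e+01] 1019
top deckR [-1.50000e-03 -1.30000e-03  8.54986e+01] 850
top knob [[-8.4, -136.7, 145.2], [-0.6, -129.2, 149.8], [6.2, -121.7, 154.0]] 32 [589.29622785 -63.35009157 149.60617647]
top plate [[-14.8, 197.4, 142.7], [1.2, 204.5, 145.4], [14.0, 211.0, 148.2]] 60 [575.99659004 269.98292545 145.25171413]
top post [[-14.5, 120.1, 162.6], [-2.0, 132.0, 167.6], [11.3, 143.9, 171.4]] 106 [577.18229407 197.62757118 167.40319555]
scene lid [1.10000e-03 9.00000e-04 9.64427e+01] 2630
scene deckL [-1.70000e-03  5.40000e-03  8.60505e+01] 718
scene deckR [1.600e-03 1.700e-03 8.689e+01] 1164
scene knob [[-5.5, -137.3, 143.9], [2.7, -130.9, 150.7], [9.6, -122.6, 152.2]] 40 [592.55960095 -64.69705805 149.49495855]
scene plate [[-11.6, 196.7, 142.7], [2.1, 201.3, 146.2], [16.9, 210.6, 149.1]] 45 [577.85522321 268.27669623 145.98598866]
scene post [[-11.2, 118.7, 162.7], [2.8, 127.9, 168.7], [15.0, 142.7, 171.2]] 82 [581.3714823  194.70402984 167.96992844]
[ 0.11818908  0.86357464 -0.42487266] [ 498.43694753 -210.91377591  243.44464154]
```

View pics/fin.png

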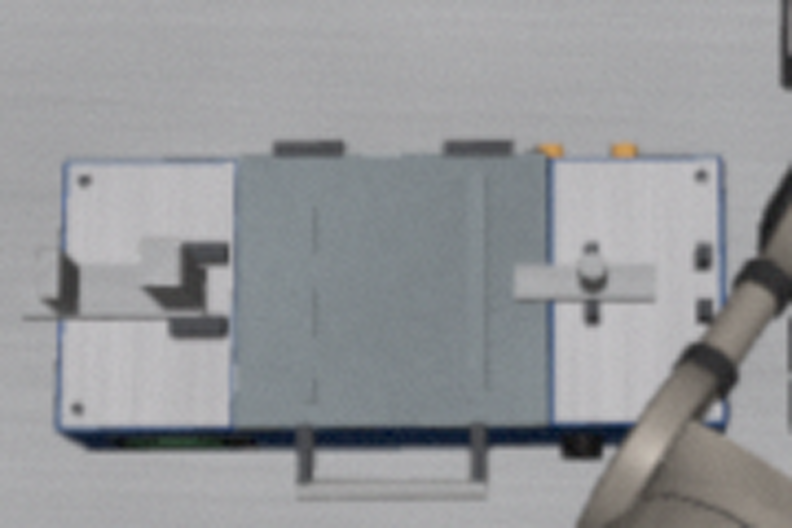

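The picture shows the lid lying shut, the stop outward on the left (plate at about (65,290)), and the bolt's end over the lid's right edge at (515–550,283). The arm is clear, so I'm handing the job in.

```bash
python3 -c "
from plant import bot
print(bot.close_job())"
```

```text
the job is handed in; nothing more can be done
None
```

I handed the job in after about 33.5 s of the 72 s: sleeve centred on the rest and released, stop fully out, lid lowered gently and shut, bolt fully in. The stop moved about 39 mm and the bolt about 33 mm, both to a firm end and short of the nominal 45 and 36 mm, so I take it both started slightly advanced; the hand-in gave no verdict.

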